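# Stop the display lamp rocking on the cable cover

### The job

Two matching four-footed lamps stand over the flat cable cover on the display shelf. One of them has been put down crooked, with two opposite feet up on the cover, so it leans and rocks: turn it on the spot until all four feet stand on the shelf, two on each side of the cover, then let go. Do not tip it over or shift it along, and leave the other lamp as it is.

Things in the scene. Friction and masses are not known exactly. Their poses are not given: they have to be found in the camera images.
- lamp_mid (a point): The lamp that rocks: a square column 36 x 36 mm, top 150 mm above the feet, on four legs with 16 mm ball feet. Ball centres lie 42 mm out along x and y. 0.3 to 0.6 kg. Point on the column's axis, 75 mm above the feet (half-way up); z up the column, x and y square to its faces. Two opposite feet start on the cover, leaning about 8 degrees. With faces parallel to the cover all feet clear it.
- twin_mid (a point): The matching lamp, same sizes and axes, already standing firm over the same cover with two feet on each side, 240 to 340 mm from the rocking one. Which of the two stands to the left varies.
- cover: The flat grey cable cover fixed to the shelf: a strip 36 mm wide, 560 mm long, 8 mm high, a socket box 60 x 50 x 22 mm at each end. Origin at the centre of its underside, on the shelf (height 0); y along its length, x across. Both lamps stand on its centre line within 5 mm. Shop goods up to 125 mm high stand beside it, none within 70 mm of the rocking lamp's axis.

How it is judged:
At the end, for the whole second after the job is handed in: The lamp that rocked stands still and upright (within 2.3 degrees) with all four feet down on the shelf (its middle 70 to 79 mm up), centred over the cable cover within 20 mm and its middle within 35 mm of where it was at the start; the other lamp is upright, and within 15 mm of its start (angle between each of lamp_mid, twin_mid's own z axis and vertical below 0.04 rad and height (world z) of lamp_mid between 0.07 and 0.079 m and x of lamp_mid in the frame of cover between -0.02 and 0.02 m and distance of lamp_mid from where it was at the start of the episode below 0.035 m and linear speed of lamp below 0.02 m/s and angular speed of lamp below 0.15 rad/s and distance of twin_mid from where it was at the start of the episode below 0.015 m); the robot touches nothing.
It fails at once if the rocking lamp is tipped over (more than 30 degrees) (angle between lamp_mid's own z axis and vertical above 0.52 rad).
It fails at once if the other lamp is shifted or tipped (distance of twin_mid from where it was at the start of the episode above 0.02 m or angle between twin_mid's own z axis and vertical above 0.2 rad).
It also fails if it takes over 38 s, if anything falls off the work surface, if the arm or the gripper's body presses on something with over 40 N, if the wrist force passes 120 N, or if a joint passes its speed limit or range.

### The arm

A 6-joint arm with a two-finger parallel gripper is mounted at the origin on the work surface. World frame = base frame: x ahead of the robot, y to its left, z up, the work surface at z = 0. Lengths are in m, angles in rad, forces in N, time in s.
With the tool pointing down it reaches from about 0.35 to 0.8 m from the base axis. Payload 7.3 kg.
Tool frame: the origin (TCP) lies on the front face of the gripper's body, between the roots of the fingers; the fingertips stand 73 mm ahead of it and the grasp point (between the pads) lies 54 mm ahead of it; z points along the fingers, y is the line along which they close (so a half turn about z gives the same grasp; the last joint's range is limited). The gripper opens to 85 mm and grips with 20 to 120 N. Pads are 22 mm wide; open, the fingers measure 114 mm over their backs; the gripper's body (76 mm by 85 mm) begins 54 mm behind the grasp point. The pads swing forward as they close: fully open they stand 13 mm farther back than shut.
Start: joints at [-1.392, 0.342, 1.524, -0, 1.275, -0.146], TCP at [0.168, -0.498, 0.304] pointing down, gripper open.
Joint ranges: [-2.53, 2.53], [-0.77, 2.02], [0.04, 2.7], [-1, 4.14], [0.28, 2.66], [-3.11, 3.11]. Speed limits (rad/s): [2.57, 2.57, 3.14, 3.14, 3.14, 3.14].

### API

Orientations are given as a 3x3 rotation matrix whose columns are the frame's x, y, z axes.
In Python, from plant import bot, eyes, job_done gives the robot as it stands.
- The arm moves only by the shell command python3 -m jog 'ROWS'. ROWS is JSON, one flat list of numbers, 7 for each row, row after row: the turn, a rotation vector about the tool's x, y, z in degrees, then the shift along the tool's x, y, z in mm, then the gripper command: -1 is fully open, 1 is shut, values between are in proportion. In form: [rx, ry, rz, dx, dy, dz, fingers, rx, ry, rz, dx, dy, dz, fingers, ...]. A call has 1 to 8 rows; each row is the pose to reach, as a shift and turn from the pose commanded when the call began, along the tool's axes at that moment; what a row does not reach only later rows make up. A row lasts 1/8 s, in which the tool goes at most 62.5 mm and 10.7 degrees, less where a joint would pass 70% of its speed; a pose out of reach is approached as far as the arm can. A call with a gripper value outside its range is refused whole. The fingers move at their own pace and stop on an object; the grip force is fixed at half the most. Time passes only in rows, so rows that repeat a pose let the fingers close. It gives the time, the measured TCP pose, the force, the opening and the grip force at its end, in the units of the state.
- bot.state(): the state, without advancing time (a new reading comes with each control period).
- eyes.grab_frame(name): name is "scene" or "top" or "wrist"; returns the picture (480x640x3 uint8, blue, green, red); there is no depth.
- eyes.calibration(name): a dict with "intrinsics" (3x3 intrinsics, pixels), "T" (4x4, takes a point from camera to world coordinates). Camera axes: x right, y down, z forward; pixel columns grow to the right and rows downward; lengths in m; the calibration is good to about 2 mm. A picture is of the moment at which its call begins: read the wrist's pose just before it. calibration takes no time and is no camera call; for the wrist camera it gives the pose at the moment of the call.
- job_done(): hands the job in; it is judged then, once.
The state is a dict: "time": time; "joint_positions": joint angles; "joint_vel": joint speeds; "joint_torque": joint torques, N m; "tool_pos": TCP position; "tcp_rot": TCP orientation; "ft_force": force on the tool from outside, world axes, zero at the start; "ft_torque": the same for the moment, N m; "gripper_width": finger opening in m; "gripper_force": force on a finger pad.
Only numpy, scipy, OpenCV 4.12 (cv2) and the standard library are available. Lean on these libraries where they do the work, as an engineer would, in place of code of your own. Each camera call takes 0.05 s, during which the arm holds its last target. There are 200 camera calls.

## Working session

There is one attempt and no reset: what is moved stays moved. The work goes in short steps, Python scripts to look and compute and a shell command to move; the robot and the scene stay as the last step left them, time stands still between calls to the robot, and variables do not carry over. Pictures are saved under pics/ and viewed, at most 10 in all, crops included, and the job is handed in when it is done.

```bash
mkdir -p pics
python3 - <<'E'
from plant import bot,eyes
import cv2,numpy as np
for n in("top","scene"):
    cv2.imwrite(f"pics/{n}0.png",eyes.grab_frame(n))
    c=eyes.calibration(n);print(np.round(c["intrinsics"],1).tolist(),np.round(c["T"],3).tolist())
s=bot.state();print(s["time"],s["tool_pos"],np.round(s["tcp_rot"],3).tolist())
E
```

```text
[[484.6, 0.0, 317.3], [0.0, 484.6, 246.5], [0.0, 0.0, 1.0]] [[0.011, -0.988, 0.153, 0.416], [-1.0, -0.012, -0.008, 0.021], [0.01, -0.153, -0.988, 0.773], [0.0, 0.0, 0.0, 1.0]]
[[489.6, 0.0, 316.8], [0.0, 489.6, 241.6], [0.0, 0.0, 1.0]] [[-0.159, 0.674, -0.722, 1.025], [0.987, 0.108, -0.117, 0.102], [-0.001, -0.731, -0.682, 0.54], [0.0, 0.0, 0.0, 1.0]]
0.1 [ 0.1675042  -0.4972889   0.30328147] [[0.948, 0.319, -0.0], [0.319, -0.948, 0.001], [0.0, -0.001, -1.0]]
```

View pics/top0.png

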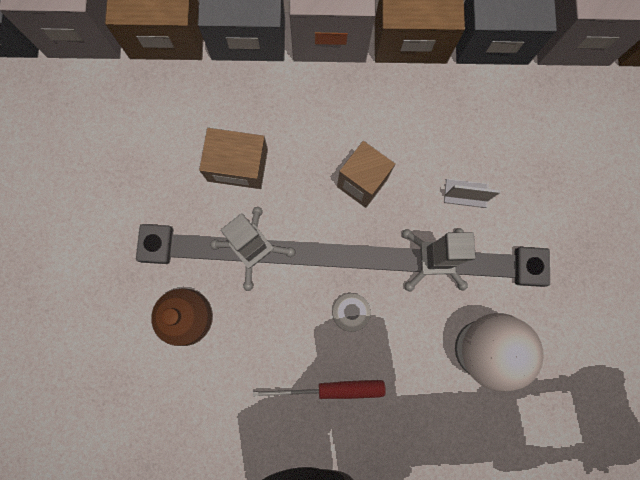

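View pics/scene0.png

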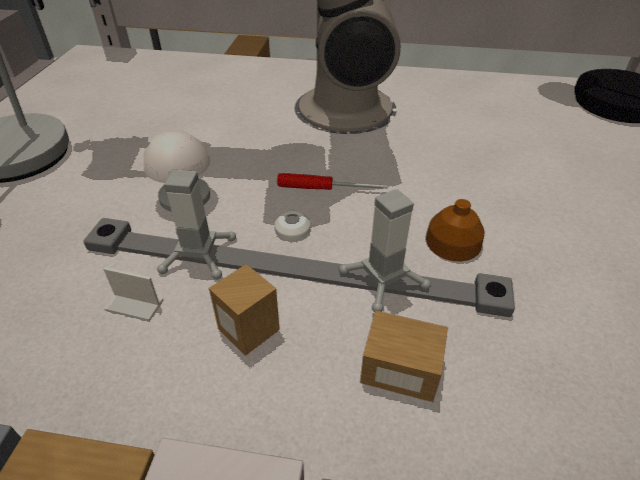

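The top view shows the rocking lamp on the left, with its feet at about (257,211), (291,252), (248,287) and (214,244). The second and fourth are on the cover. The twin is at about (437,260). Next, a closer crop.

Run:
```python
import cv2
a=cv2.imread("pics/top0.png")[195:300,190:315];b=cv2.imread("pics/scene0.png")[180:315,330:440]
a=cv2.resize(a,None,fx=4,fy=4,interpolation=2);b=cv2.resize(b,(int(110*420/135),420),interpolation=2)
cv2.imwrite("pics/crop.png",cv2.resize(cv2.hconcat([a,b[:, :290]]),None,fx=1,fy=1))
```

```text
(no output)
```

View pics/crop.png

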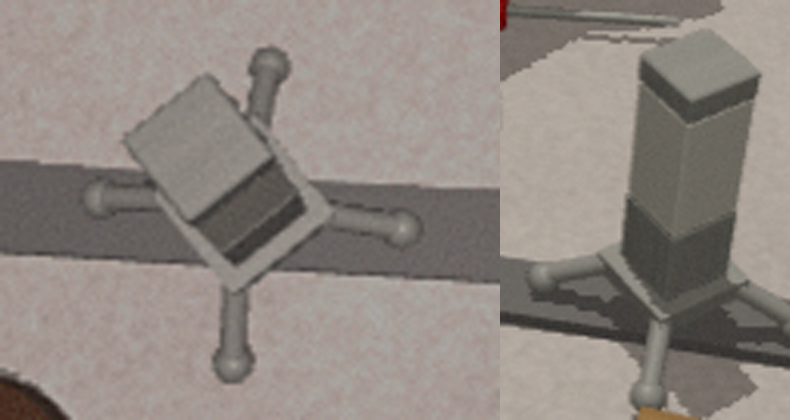

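Crop: feet at (270,66), (405,229), (232,362) and (101,197). Column-top corners at (205,75), (272,155), (190,222) and (125,142). I'll fit the pose with PnP.

```bash
cat > h.py <<'E'
import cv2,numpy as np
from plant import bot,eyes
obj=np.array([[.042,-.042,-.067],[-.042,-.042,-.067],[-.042,.042,-.067],[.042,.042,-.067],[.018,-.018,.075],[-.018,-.018,.075],[-.018,.018,.075],[.018,.018,.075]])
def pose(name,px):
    c=eyes.calibration(name);K=c["intrinsics"];T=c["T"]
    ok,r,t=cv2.solvePnP(obj,np.array(px,float),K,None)
    e=cv2.projectPoints(obj,r,t,K,None)[0][:,0]-px
    return T[:3,:3]@cv2.Rodrigues(r)[0],T[:3,:3]@t[:,0]+T[:3,3],np.round(e,1)
def ray(name,u,v,z):
    c=eyes.calibration(name);T=c["T"];d=T[:3,:3]@np.linalg.solve(c["intrinsics"],[u,v,1]);return T[:3,3]+d*(z-T[2,3])/d[2]
E
python3 - <<'E'
from h import *
f=np.array([[270,66],[405,229],[232,362],[101,197],[205,75],[272,155],[190,222],[125,142]])/4+[189.6,194.6]
# order right,near,left,far is clockwise from above; try both
for o in ([0,1,2,3],[3,2,1,0]):
    i=np.r_[o,np.array(o)+4]
    R,p,e=pose("top",f[i]);print(np.round(R,3).tolist(),p.round(4),abs(e).max())
    print((R@obj.T).T[:4].round(4)+p.round(4))
a=ray("top",152,240,.022);b=ray("top",533,265,.022);print(a,b,np.degrees(np.arctan2(*(b-a)[1::-1])))
for u,v in([215.2,244.2],[291.2,252.2]):print(ray("top",u,v,.016))
for u,v in([257.5,211.5],[248,285.5]):print(ray("top",u,v,.008))
E
```

```text
[[0.768, -0.641, -0.003], [0.641, 0.768, 0.001], [0.001, -0.003, 1.0]] [0.5305 0.1186 0.0769] 1.2
[[0.5898 0.1132 0.0101]
 [0.5253 0.0594 0.01  ]
 [0.4715 0.1239 0.0097]
 [0.536  0.1777 0.0098]]
[[-0.768, -0.641, 0.003], [-0.641, 0.768, -0.001], [-0.001, -0.003, -1.0]] [ 0.3011 -0.0756  1.4699] 1.2
[[ 0.2956 -0.1347  1.537 ]
 [ 0.3601 -0.0809  1.5371]
 [ 0.3063 -0.0164  1.5368]
 [ 0.2418 -0.0702  1.5367]]
[0.53927268 0.27477897 0.022     ] [ 0.5069369  -0.32252065  0.022     ] -93.09877521184593
[0.53476518 0.17689257 0.016     ]
[0.52345674 0.05668216 0.016     ]
[0.59028585 0.1126842  0.008     ]
[0.47075803 0.12410875 0.008     ]
```

Run:
```python
from h import *
from scipy.optimize import least_squares
from scipy.spatial.transform import Rotation as Ro
f=np.array([[270,66],[405,229],[232,362],[101,197],[205,75],[272,155],[190,222],[125,142]])/4+[189.6,194.6]
s=np.array([[343,269],[377.6,306.3],[426,285],[375,200],[396.8,189.6],[413.6,204.4],[391,212.9]])
def P(n,X):
    c=eyes.calibration(n);W=np.linalg.inv(c["T"]);q=(W[:3,:3]@X.T).T+W[:3,3];q=q@c["intrinsics"].T;return q[:,:2]/q[:,2:]
print("top centre at z.15,.16",ray("top",*f[4:].mean(0),.15),"scene",ray("scene",*((s[3]+s[5])/2),.15))
def res(x,full=0):
    X=Ro.from_rotvec(x[:3]).apply(obj)+x[3:6]
    A=P("top",X)-f; S=P("scene",X)
    # scene: right foot = far? foot idx: 0 far(+x),1 right(-y),2 near robot(-x),3 left(+y)
    B=S[[1,0,3,5,6,7,4]]-s
    B[3]=S[5]-s[3];B[4]=S[6]-s[4];B[5]=S[7]-s[5];B[6]=S[4]-s[6]
    if full:print(A.round(1).tolist(),B.round(1).tolist())
    return np.r_[A.ravel(),B.ravel()]
r=least_squares(res,[0,0,.7,.53,.118,.08],x_scale=[.1,.1,.1,.01,.01,.01],loss="soft_l1")
R=Ro.from_rotvec(r.x[:3]).as_matrix();print(R.round(3).tolist(),r.x[3:].round(4),(obj[:4]@R.T+r.x[3:]).round(4),r.cost);res(r.x,1)
```

```text
top centre at z.15,.16 [0.5305906  0.11895924 0.15      ] scene [0.52392013 0.12116288 0.15      ]
[[0.767, -0.641, 0.001], [0.641, 0.767, 0.003], [-0.003, -0.002, 1.0]] [0.5296 0.1192 0.0813] [[0.5887 0.1137 0.0143]
 [0.5243 0.0598 0.0146]
 [0.4704 0.1243 0.0144]
 [0.5349 0.1781 0.0141]] 12.335374050867914
[[-0.7, 0.5], [-1.6, -0.0], [-0.3, 0.3], [-0.2, 0.5], [-0.5, -1.0], [-0.1, 0.2], [-1.6, 0.8], [-2.5, -0.5]] [[-0.2, 1.2], [-1.5, 2.2], [-2.3, 0.1], [-1.7, -2.2], [-0.9, -0.5], [-0.0, -0.3], [-0.5, 0.5]]
```

The lamp is almost balanced upright, with its axis at about (0.530, 0.119) and its faces at 39.9°. The cover line is at -93.1°, so the lamp has to turn -43°. I'll move above it now.

```bash
python3 -m jog '[0,0,-3,68,-58,0,-1, 0,0,-5,135,-117,0,-1, 0,0,-8,202,-175,0,-1, 0,0,-11,270,-234,0,-1, 0,0,-13,337,-292,0,-1, 0,0,-16,405,-350,0,-1, 0,0,-19,472,-410,0,-1, 0,0,-21,540,-468,0,-1]'
```

```text
time: 1.1
tool_pos: [0.4218, -0.0647, 0.3039]
tcp_rot: [[0.77, 0.639, 0.0], [0.639, -0.77, -0.0], [-0.0, 0.0, -1.0]]
ft_force: [0.6, -1.1, 0.3]
gripper_width: 0.0853
gripper_force: 0.0
```

Run:
```python
from h import *
s=bot.state();print(s["time"],s["tool_pos"],s["tcp_rot"].round(3).tolist() if hasattr(s["tcp_rot"],"round") else s["tcp_rot"],s["joint_positions"])
```

```text
1.1 [ 0.42177219 -0.064682    0.30387669] [[0.77, 0.639, 0.0], [0.639, -0.77, -0.0], [-0.0, 0.0, -1.0]] [-3.32054831e-01  1.61003399e-01  1.77136965e+00 -2.51935548e-04
  1.20895375e+00  5.46194076e-01]
```

```bash
python3 -m jog '[0,0,0,50,-18,0,-1, 0,0,0,100,-36,0,-1, 0,0,0,150,-55,0,-1, 0,0,0,200,-73,0,-1, 0,0,0,200,-73,0,-1, 0,0,0,200,-73,0,-1]'
python3 - <<'E'
from h import *
w=eyes.grab_frame("wrist");s=eyes.grab_frame("scene")[150:330,300:460]
s=cv2.resize(s,(427,480),interpolation=2);cv2.imwrite("pics/w1.png",cv2.resize(cv2.hconcat([w,s]),(800,360)))
E
```

```text
time: 1.85
tool_pos: [0.5283, 0.117, 0.3033]
tcp_rot: [[0.77, 0.638, -0.002], [0.638, -0.77, -0.001], [-0.002, -0.001, -1.0]]
ft_force: [0.1, -0.6, -0.5]
gripper_width: 0.0851
gripper_force: 0.0
```

View pics/w1.png

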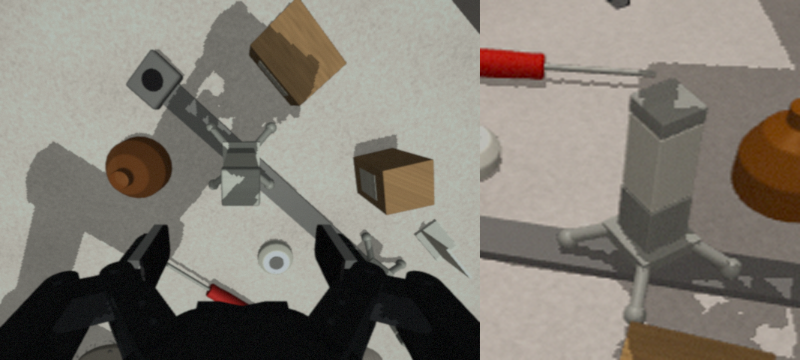

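The wrist view shows the column top centred between the fingers at about (241,188) and its faces square to the gripper. The feet also look centred, so the lamp is nearly upright. I'll descend and close.

```bash
python3 -m jog '[0,0,0,2,0,40,-1, 0,0,0,2,0,80,-1, 0,0,0,2,0,112,-1, 0,0,0,2,0,112,-1, 0,0,0,2,0,112,-0.5, 0,0,0,2,0,112,-0.2, 0,0,0,2,0,112,0, 0,0,0,2,0,112,0]'
```

```text
time: 2.95
tool_pos: [0.5304, 0.1184, 0.1924]
tcp_rot: [[0.77, 0.638, 0.001], [0.638, -0.77, -0.0], [0.001, 0.001, -1.0]]
ft_force: [-0.8, -0.3, -0.2]
gripper_width: 0.0428
gripper_force: 0.0
```

```bash
python3 -m jog '[0,0,0,0,0,0,0.2, 0,0,0,0,0,0,0.4, 0,0,0,0,0,0,1, 0,0,0,0,0,0,1, 0,0,0,0,0,0,1]'
```

```text
time: 3.58
tool_pos: [0.5306, 0.1185, 0.1924]
tcp_rot: [[0.77, 0.638, 0.001], [0.638, -0.77, 0.0], [0.001, 0.001, -1.0]]
ft_force: [1.1, 1.3, 5.7]
gripper_width: 0.0355
gripper_force: 59.7
```

Gripped at 35.5 mm opening. Next I'll lift 12 mm, then turn +43° about tool z.

```bash
python3 -m jog '[0,0,0,0,0,-4,1, 0,0,0,0,0,-8,1, 0,0,0,0,0,-12,1, 0,0,0,0,0,-12,1, 0,0,0,0,0,-12,1]'; python3 -m jog '[0,0,7,0,0,0,1, 0,0,14,0,0,0,1, 0,0,21,0,0,0,1, 0,0,28,0,0,0,1, 0,0,35,0,0,0,1, 0,0,43,0,0,0,1, 0,0,43,0,0,0,1, 0,0,43,0,0,0,1]'
python3 - <<'E'
from h import *
w=eyes.grab_frame("wrist");s=eyes.grab_frame("scene")[150:330,300:460]
s=cv2.resize(s,(427,480),interpolation=2);cv2.imwrite("pics/w2.png",cv2.resize(cv2.hconcat([w,s]),(800,360)))
E
```

```text
time: 4.2
tool_pos: [0.5301, 0.1184, 0.2037]
tcp_rot: [[0.77, 0.638, -0.0], [0.638, -0.77, -0.0], [-0.0, -0.0, -1.0]]
ft_force: [-0.3, 0.1, -5.6]
gripper_width: 0.0354
gripper_force: 60.2
time: 5.2
tool_pos: [0.5302, 0.1184, 0.2038]
tcp_rot: [[0.998, -0.057, -0.0], [-0.057, -0.998, -0.0], [-0.0, 0.0, -1.0]]
ft_force: [-0.2, -0.5, -4.8]
gripper_width: 0.035
gripper_force: 60.2
```

View pics/w2.png

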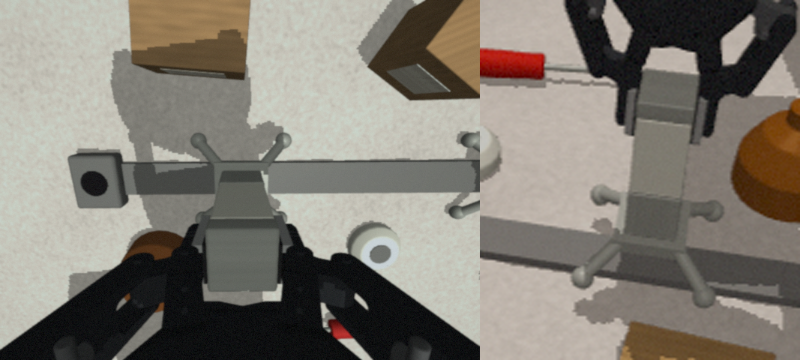

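Lamp turned, with its far feet beyond the cover edge and its near feet on the robot's side. It weighs about 5 N. I'll lower until contact.

```bash
python3 -m jog '[0,0,0,0,0,4,1, 0,0,0,0,0,8,1, 0,0,0,0,0,12,1, 0,0,0,0,0,14,1, 0,0,0,0,0,16,1, 0,0,0,0,0,16,1]'
```

```text
time: 6.05
tool_pos: [0.5302, 0.1183, 0.1878]
tcp_rot: [[0.998, -0.059, -0.0], [-0.059, -0.998, -0.0], [-0.0, 0.0, -1.0]]
ft_force: [-0.1, -1.3, -5.4]
gripper_width: 0.0353
gripper_force: 60.2
```

```bash
python3 -m jog '[0,0,0,0,0,1,1, 0,0,0,0,0,2,1, 0,0,0,0,0,2,1]';python3 -m jog '[0,0,0,0,0,1,1, 0,0,0,0,0,2,1, 0,0,0,0,0,2,1]'
```

```text
time: 6.42
tool_pos: [0.5302, 0.1184, 0.1858]
tcp_rot: [[0.998, -0.059, -0.0], [-0.059, -0.998, -0.0], [-0.0, 0.0, -1.0]]
ft_force: [-1.1, -0.1, -4.3]
gripper_width: 0.0354
gripper_force: 60.2
time: 6.8
tool_pos: [0.5303, 0.1185, 0.185]
tcp_rot: [[0.998, -0.059, 0.001], [-0.059, -0.998, 0.0], [0.001, -0.0, -1.0]]
ft_force: [-3.0, 1.0, 4.4]
gripper_width: 0.0358
gripper_force: 61.3
```

Contact at TCP 0.185, against 0.184 expected. I'll press 1 mm more and release gently.

```bash
python3 -m jog '[0,0,0,0,0,1,1, 0,0,0,0,0,1,1]';python3 -m jog '[0,0,0,0,0,0,0.3, 0,0,0,0,0,0,0, 0,0,0,0,0,0,-0.5, 0,0,0,0,0,0,-1, 0,0,0,0,0,0,-1, 0,0,0,0,0,0,-1]';python3 -m jog '[0,0,0,0,0,-25,-1, 0,0,0,0,0,-60,-1, 0,0,0,0,0,-110,-1, 0,0,0,-50,0,-120,-1, 0,0,0,-100,0,-120,-1, 0,0,0,-150,0,-120,-1, 0,0,0,-150,0,-120,-1]'
python3 - <<'E'
from h import *
s=eyes.grab_frame("scene")[165:320,320:450];t=eyes.grab_frame("top")[190:310,130:320]
cv2.imwrite("pics/e.png",cv2.hconcat([cv2.resize(t,(480,303),interpolation=2),cv2.resize(s,None,fx=303/155,fy=303/155,interpolation=2)[:303]]))
E
```

```text
time: 7.05
tool_pos: [0.5303, 0.1186, 0.1848]
tcp_rot: [[0.998, -0.059, 0.002], [-0.059, -0.998, 0.0], [0.002, -0.0, -1.0]]
ft_force: [-5.8, 2.0, 11.6]
gripper_width: 0.0352
gripper_force: 62.1
time: 7.8
tool_pos: [0.5303, 0.1183, 0.1828]
tcp_rot: [[0.998, -0.059, -0.0], [-0.059, -0.998, -0.0], [-0.0, 0.0, -1.0]]
ft_force: [-0.0, 0.5, 0.2]
gripper_width: 0.0855
gripper_force: 0.0
time: 8.68
tool_pos: [0.3777, 0.1274, 0.3031]
tcp_rot: [[0.998, -0.058, -0.001], [-0.058, -0.998, -0.0], [-0.001, 0.0, -1.0]]
ft_force: [0.6, -0.1, -0.5]
gripper_width: 0.0857
gripper_force: 0.0
```

View pics/e.png

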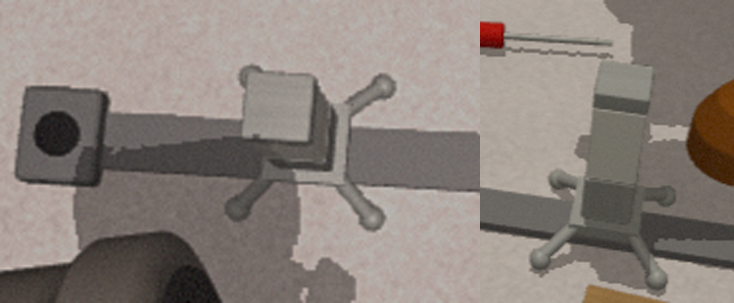

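The final picture shows feet at (384,87), (373,218), (238,208) and (251,76), two clear of the cover on each side. Top corners are at (318,74), (309,140), (243,135) and (248,71). I'll check the tilt numerically.

Run:
```python
from h import *
f=np.array([[384,87],[373,218],[238,208],[251,76],[318,74],[309,140],[243,135],[248,71]])/2.526+[129.7,189.7]
R,p,e=pose("top",f);print(R.round(3).tolist(),p.round(4),abs(e).max(),np.degrees(np.arccos(R[2,2])))
print([ray("top",*q,.008).round(4).tolist() for q in f[:4]],ray("top",*f[4:].mean(0),.15))
```

```text
[[0.998, 0.061, 0.003], [-0.061, 0.998, -0.004], [-0.003, 0.004, 1.0]] [0.5316 0.1181 0.0724] 1.0 0.3116789959852861
[[0.57, 0.0732, 0.008], [0.4863, 0.0782, 0.008], [0.4916, 0.1629, 0.008], [0.5761, 0.158, 0.008]] [0.53121796 0.11735181 0.15      ]
```

The lamp is upright within about 0.3°, and at shelf height its feet form the 84 mm square they should. It's centred over the cover, about 2 mm from where it started.

```bash
python3 -c "
from plant import job_done
print(job_done())"
```

```text
the job is handed in; nothing more can be done
None
```

The rocking lamp was turned 43° on the spot and released. By camera measurement it now stands upright (about 0.3° lean) on all four feet, two on each side of the cover, about 2 mm from its start. The arm is clear, the twin was not touched, and the job is handed in.

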